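# Push the red culture dish out of its row and home into the V stop

## Task

Three closed culture dishes stand on the worktop in a row, touching. Push the middle one, with the red medium, straight out of the row without shifting the straw-coloured and green ones, then slide it into the aluminium V stop until it rests against both faces. Keep it flat on the worktop all the way, leave the black can alone, and leave the dish there.

Things in the scene. Friction and masses are not known exactly. Their poses are not given: they have to be found in the camera images.
- red_dish: Closed round culture dish, red medium, clear lid, 88 mm diameter, 16 mm high, upright wall, about 50 g, loose; too wide to grip, so push it. Origin at the centre of its underside, z up. Middle of a straight row of three touching dishes that runs along world y, turned up to 0.2 rad; the row's far (+x) side, towards the V stop, and its near side are free.
- straw_dish: Same kind of dish (88 mm diameter, 16 mm high, about 50 g, loose) with straw-yellow medium, touching the red one at one end of the row. Origin at the centre of its underside. Must stay where it is.
- green_dish: Same kind of dish (88 mm diameter, 16 mm high, about 50 g, loose) with green medium, touching the red one at the other end of the row. Origin at the centre of its underside. Must stay where it is.
- v_stop: Aluminium V stop fixed beyond the row: two upright faces, 22 mm high, 72 mm long, at 90 degrees; bars 14 mm thick; a flat black sheet (no step) in the mouth. Origin on the worktop where a seated dish's centre comes, 62 mm from the inner corner, which lies along its +x axis. The mouth opens to its -x, 102 mm wide; dishes slide home along +x, which is within 0.3 rad of world +x.
- lens_can: Small black screw-capped can, 35 mm diameter, 50 mm high, loose, standing to the right of the row. Origin at the centre of its underside. A bystander, to be left alone.

How it is judged:
By the outcome, as a careful person would: the job done as asked, in the order asked, and still so for the second after the job is handed in, with the robot touching nothing.
It also fails if it takes over 70 s, if anything falls off the work surface, if the arm or the gripper's body presses on something with over 40 N, if the wrist force passes 120 N, or if a joint passes its speed limit or range.

## Robot

A 7-joint arm with a two-finger parallel gripper is mounted at the origin on a cart in front of the work surface, level with it; the furniture and walls round the work are solid. World frame = base frame: x ahead of the robot, y to its left, z up, the work surface at z = 0. Lengths are in m, angles in degrees, forces in N, time in s.
With the tool pointing down it reaches from about 0.425 to 0.875 m from the base axis. Payload 4.7 kg.
Tool frame: the origin (TCP) lies between the finger pads; the fingertips stand 8 mm ahead of it and the grasp point (between the pads) lies 11 mm behind it; z points along the fingers, y is the line along which they close (so a half turn about z gives the same grasp; the last joint's range is limited). The gripper opens to 87 mm and grips with 3 to 60 N. Pads are 19 mm wide; open, the fingers measure 117 mm over their backs; the gripper's body (75 mm by 190 mm) begins 51 mm behind the grasp point.
Start: joints at [-72.072, 18.392, -4.016, 83.108, 1.295, 78.541, -3.26], TCP at [0.191, 0.621, 0.231] pointing down, gripper open.
Joint ranges: [-163.93, 163.93], [-17.29, 119.83], [-79.2, 71.16], [3.27, 140.29], [-89.18, 269.18], [5.43, 117.66], [-154.24, 154.24]. Speed limits (degrees/s): [147.25, 147.25, 180, 180, 180, 180, 180].

## Interface

Orientations are given as [roll, pitch, yaw] about the fixed x, y, z axes, in that order (R = Rz(yaw) Ry(pitch) Rx(roll)).
In Python, from cell import env, viewer gives the robot as it stands. The module is installed in compiled form; this text tells all that it offers.
- The arm moves only by the tool arm_command, never from a script. Its argument "series" is a list of rows, each a list of 2 entries, a list of its own where there are three numbers: the shift along the tool's x, y, z in mm, then the turn about the tool's z in rad. A call has exactly 5 rows; each row is the pose to reach, as a shift and turn from the pose commanded when the call began, along the tool's axes at that moment; what a row does not reach only later rows make up. A row lasts 1/10 s, in which the tool goes at most 50 mm and 8.59 degrees, less where a joint would pass 70% of its speed; a pose out of reach is approached as far as the arm can. A call with a gripper value outside its range is refused whole. "grip" is the gripper command: -1 is fully open, 1 is shut, values between are in proportion, set as the call begins (left out, the last holds). The fingers move at their own pace and stop on an object; "grip_force" is the grip in N (left out, the last holds). Time passes only in rows, so rows that repeat a pose let the fingers close, or fill a call up. It gives the time, the measured TCP pose, the force, the opening and the grip force at its end, in the units of the state.
- env.get_obs(): the state, without advancing time (a new reading comes with each control period).
- viewer.read_camera(name): name is "scene" or "top"; returns (picture, depth): 400x640x3 uint8, blue, green, red; 400x640 float32, m along the optical axis (not along the pixel's ray), 0 where there is no reading.
- viewer.calibration(name): a dict with "K" (3x3 intrinsics, pixels), "T" (4x4, takes a point from camera to world coordinates). Camera axes: x right, y up, looking along -z (the intrinsics and any distortion apply to the point x, -y, -z); pixel columns grow to the right and rows downward; lengths in m; the calibration is good to about 2 mm. A picture is of the moment at which its call begins. calibration takes no time and is no camera call.
- env.sign_off(): hands the job in; it is judged then, once.
The state is a dict: "time_s": time; "qpos": joint angles; "joint_velocities": joint speeds; "effort": joint torques, N m; "tool_pos": TCP position; "tool_rot": TCP orientation; "force": force on the tool from outside, world axes, zero at the start; "wrist_torque": the same for the moment, N m; "grip_width": finger opening in m; "grasp_force": force on a finger pad.
Only numpy, scipy, OpenCV 4.12 (cv2) and the standard library are available. Lean on these libraries where they do the work, as an engineer would, in place of code of your own. Each camera call takes 0.05 s, during which the arm holds its last target. There are 200 camera calls.

## Working session

There is one attempt and no reset: what is moved stays moved. The work goes in short steps, Python scripts to look and compute and a tool call to move; the robot and the scene stay as the last step left them, time stands still between calls to the robot, and variables do not carry over. Pictures are saved under pics/ and viewed, at most 10 in all, crops included, and the job is handed in when it is done.

Besides the shell and the picture viewer there is one more tool, called by a JSON object that holds its "op" and its "data". arm_command: Moves the arm, as the interface text tells. Its arguments: {"type":"object","properties":{"series":{"type":"array"},"grip":{"type":"number"},"grip_force":{"type":"number"}},"required":["series"]}

```bash
mkdir -p pics; python3 - <<'E'
from cell import env, viewer
import cv2, numpy as np
o=env.get_obs(); print({k:np.round(o[k],4).tolist() for k in ("time_s","tool_pos","tool_rot","grip_width","force")})
for n in ("top","scene"):
    p,d=viewer.read_camera(n); cv2.imwrite(f"pics/{n}0.png",p); np.savez(f"{n}0.npz",p=p,d=d)
    c=viewer.calibration(n); print(n,np.round(c["K"],2).tolist(),np.round(c["T"],4).tolist(),[k for k in c])
E
```

```text
{'time_s': 0.0, 'tool_pos': [0.1912, 0.6207, 0.2294], 'tool_rot': [-179.8897, 0.0068, 162.8797], 'grip_width': 0.0873, 'force': [0.2712, -0.5655, 0.4125]}
top [[452.68, 0.0, 316.96], [0.0, 452.68, 202.11], [0.0, 0.0, 1.0]] [[0.007, 0.99, -0.1411, 0.3914], [-1.0, 0.0077, 0.0046, -0.3614], [0.0057, 0.141, 0.99, 0.888], [0.0, 0.0, 0.0, 1.0]] ['K', 'T']
scene [[380.01, 0.0, 315.21], [0.0, 380.01, 199.88], [0.0, 0.0, 1.0]] [[0.8974, 0.2773, -0.343, 0.2337], [-0.4406, 0.601, -0.6668, -0.9024], [0.0212, 0.7496, 0.6616, 0.6168], [0.0, 0.0, 0.0, 1.0]] ['K', 'T']
```

View pics/top0.png

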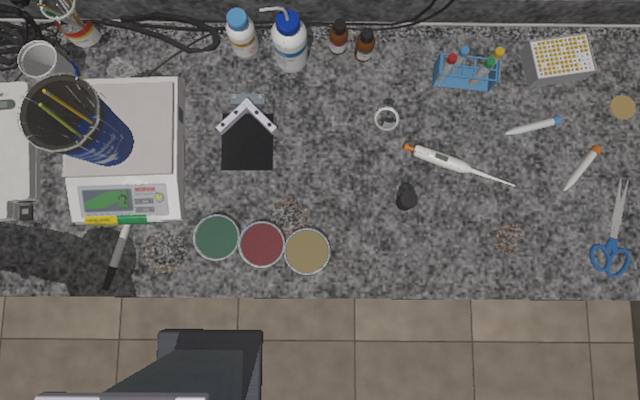

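View pics/scene0.png

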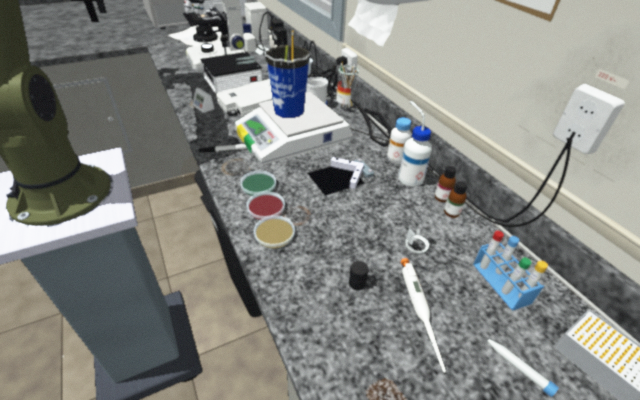

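The top view shows green at (216,237), red at (262,244), straw at (306,251), the V stop apex near (246,100), the black sheet below it, and the can at (405,196). The scene view agrees. Next I'll measure.

```bash
cat > h.py <<'E'
import cv2, numpy as np
from cell import env, viewer
def ray(n,uv,z):
    c=viewer.calibration(n); K,T=np.array(c["K"]),np.array(c["T"])
    uv=np.atleast_2d(uv).astype(float); q=np.c_[uv,np.ones(len(uv))]@np.linalg.inv(K).T
    d=(q*[1,-1,-1])@T[:3,:3].T; o=T[:3,3]
    return (o+d*((z-o[2])/d[:,2])[:,None])[:,:2]
def pts3(n,d):
    c=viewer.calibration(n); K,T=np.array(c["K"]),np.array(c["T"])
    v,u=np.mgrid[:400,:640]; q=np.stack([u,v,np.ones_like(u)],-1)@np.linalg.inv(K).T*[1,-1,-1]
    return (q*d[...,None])@T[:3,:3].T+T[:3,3]
HUE={"red":[(0,8),(168,180)],"straw":[(18,32)],"green":[(55,90)]}
def dishes(n,p,box,z=.012):
    hsv=cv2.cvtColor(p,cv2.COLOR_BGR2HSV); out={}
    for k,rs in HUE.items():
        m=sum(cv2.inRange(hsv,(a,60,40),(b,255,255)) for a,b in rs)
        w=np.zeros_like(m); x0,y0,x1,y1=box; w[y0:y1,x0:x1]=255; m=cv2.morphologyEx(m&w,cv2.MORPH_OPEN,np.ones((3,3)))
        cs,_=cv2.findContours(m,cv2.RETR_EXTERNAL,cv2.CHAIN_APPROX_NONE)
        if not cs: continue
        c=cv2.convexHull(max(cs,key=cv2.contourArea)); e=cv2.minEnclosingCircle((ray(n,c[:,0],z)*1000).astype(np.float32))
        (a,b),ax,th=cv2.fitEllipse((ray(n,max(cs,key=cv2.contourArea)[:,0],z)*1000).astype(np.float32))
        out[k]=np.round([*e[0],e[1],a,b,*ax],1).tolist()
    return out
E
python3 - <<'E'
from h import *
for n,box in (("top",(190,90,340,280)),("scene",(225,160,380,255))):
    f=np.load(n+"0.npz"); p,d=f["p"],f["d"]
    print(n,dishes(n,p,box))
    P=pts3(n,d)
    if n=="top":
        for nm,(u,v) in dict(green=(216,237),red=(262,244),straw=(306,251),sheet=(247,150),barL=(231,116),barR=(262,116),can=(405,188),bal=(175,180),balnear=(182,210),cup=(60,90),cupr=(95,100),table=(350,180),bottle=(288,22)).items():
            print(nm,np.round(P[v,u],3).tolist())
    b=(200,85,300,275) if n=="top" else (300,145,380,200)
    crop=cv2.resize(p[b[1]:b[3],b[0]:b[2]],None,fx=3 if n=="top" else 6,fy=3 if n=="top" else 6,interpolation=cv2.INTER_CUBIC)
    cv2.imwrite(f"pics/c_{n}.png",crop)
E
```

```text
top {'red': [433.8, -259.1, 40.0, 433.8, -259.2, 77.7, 78.7], 'straw': [421.2, -346.0, 39.9, 421.1, -346.1, 77.3, 78.5], 'green': [446.4, -172.2, 39.2, 446.8, -171.8, 74.7, 77.0]}
green [0.446, -0.172, 0.015]
red [0.434, -0.26, 0.014]
straw [0.421, -0.345, 0.017]
sheet [0.622, -0.224, 0.001]
barL [0.686, -0.194, 0.022]
barR [0.686, -0.255, 0.023]
can [0.548, -0.541, -0.002]
bal [0.548, -0.103, 0.066]
balnear [0.497, -0.107, 0.025]
cup [0.657, 0.03, 0.223]
cupr [0.632, -0.037, 0.248]
table [0.563, -0.431, 0.0]
bottle [0.814, -0.312, 0.149]
scene {'red': [432.0, -260.7, 38.5, 432.3, -259.2, 70.0, 75.5], 'straw': [419.3, -347.2, 38.5, 419.8, -346.3, 70.6, 75.3], 'green': [444.7, -173.8, 38.2, 445.1, -171.6, 66.6, 75.1]}
```

View pics/c_top.png

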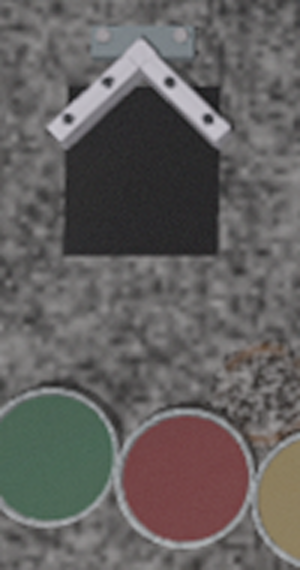

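The enlarged top view shows the V's outer apex at about px (247.3,98.3), bar ends at (215,127.5) and (277,127.5), and sheet corners at (221.3,170) and (273,169.8). It opens almost straight at the row.

```bash
python3 - <<'E'
from h import *
a,l,r=ray("top",[(247.3,98.6),(215.2,127.5),(277,127.5)],.022)*1000
s=ray("top",[(221.3,170),(273,169.8)],0)*1000
print("apex",a,"ends",l,r,"sheet",s)
ang=lambda v:np.degrees(np.arctan2(v[1],v[0]))
print(ang(a-l),ang(a-r),np.linalg.norm(a-l),np.linalg.norm(a-r),"sheet yaw",ang(s[0]-s[1])-90)
# white bars from the picture: near-white mask, min area rect of each half in mm
f=np.load("top0.npz"); p,d=f["p"],f["d"]
hsv=cv2.cvtColor(p,cv2.COLOR_BGR2HSV); m=cv2.inRange(hsv,(0,0,165),(180,45,255)); w=np.zeros_like(m); w[95:137,210:282]=255
v,u=np.nonzero(m&w); X=ray("top",np.c_[u,v],.022)*1000
for s_ in (X[u<243],X[u>251]):
    vx,vy,x,y=cv2.fitLine(s_.astype(np.float32),cv2.DIST_HUBER,0,.01,.01).ravel(); print("centreline",ang((vx,vy)),x,y,len(s_))
P=pts3("top",d); k=(P[...,2]>.17)&(P[...,0]>.3)&(P[...,2]<.5); Q=P[k]; print("tall",Q.min(0),Q.max(0), "tall left of y>-.1:",Q[Q[:,1]>-.12].min(0),Q[Q[:,1]>-.12].max(0))
E
```

```text
apex [ 722.36457027 -224.9774841 ] ends [ 662.16074139 -163.30489269] [ 663.23088895 -285.37879117] sheet [[ 581.27744979 -173.849467  ]
 [ 582.53341451 -277.14924887]]
-45.69045201777688 45.607578448842446 86.18590107460952 84.5287534626249 sheet yaw 0.6965932612463774
centreline -41.355247 683.897 -192.67549 191
centreline 42.65415 681.7477 -256.3016 174
tall [ 0.55114068 -0.30995686  0.17000093] [0.81860549 0.07336812 0.30857186] tall left of y>-.1: [ 0.55114068 -0.04753731  0.17000093] [0.67194816 0.07336812 0.30857186]
```

```bash
cat >> h.py <<'E'
def plan(wps,start=None):
    """wps: (x,y,z mm, yaw deg). Prints tool-axis shift and turn per call, chained."""
    o=env.get_obs(); p=np.array(o["tool_pos"])*1000; y=o["tool_rot"][2]
    if start: p,y=np.array(start[:3],float),start[3]
    print("now",np.round(o["tool_pos"],4),np.round(o["tool_rot"],2),"t",o["time_s"])
    for w in wps:
        c,s=np.cos(np.radians(y)),np.sin(np.radians(y)); R=np.array([[c,s,0],[s,-c,0],[0,0,-1]])
        d=R.T@(np.array(w[:3])-p); print(np.round(d,1),"turn",round(-np.radians((w[3]-y+180)%360-180),4),"len",round(np.linalg.norm(d)))
        p,y=np.array(w[:3],float),w[3]
E
python3 -c "
from h import *
plan([(310,490,330,171.7),(420,270,340,171.7),(450,40,340,171.7),(400,-160,300,171.7),(367,-250,150,171.7),(367,-250,12,171.7)])"
```

```text
now [0.1912 0.6207 0.2296] [-179.9     0.    162.88] t 0.1
[-152.   -90.  -100.4] turn -0.1539 len 203
[-140.6 -201.8  -10. ] turn -0.0 len 246
[ -62.9 -223.3    0. ] turn -0.0 len 232
[  20.6 -205.1   40. ] turn -0.0 len 210
[ 19.7 -93.8 150. ] turn -0.0 len 178
[  0.   0. 138.] turn -0.0 len 138
```

{"op": "arm_command", "data": {"series": [[[-30, -18, -20], -0.03], [[-60, -36, -40], -0.06], [[-91, -54, -60], -0.09], [[-122, -72, -80], -0.12], [[-152, -90, -100], -0.154]], "grip": 0.15, "grip_force": 20}}

```text
time_s: 0.6
tool_pos: [0.311, 0.489, 0.3309]
tool_rot: [-180.0, -0.0, 171.8]
force: [-0.6, -0.1, -1.1]
grip_width: 0.0547
grasp_force: 0.0
```

{"op": "arm_command", "data": {"series": [[[-28, -40, -2], 0], [[-56, -80, -4], 0], [[-84, -120, -6], 0], [[-112, -161, -8], 0], [[-140, -202, -10], 0]]}}

```text
time_s: 1.1
tool_pos: [0.4199, 0.2683, 0.3404]
tool_rot: [180.0, -0.0, 171.7]
force: [0.3, 0.5, 0.6]
grip_width: 0.0372
grasp_force: 0.0
```

{"op": "arm_command", "data": {"series": [[[-13, -45, 0], 0], [[-26, -90, 0], 0], [[-39, -135, 0], 0], [[-51, -180, 0], 0], [[-63, -223, 0], 0]]}}

```text
time_s: 1.6
tool_pos: [0.4494, 0.0384, 0.3403]
tool_rot: [180.0, -0.0, 171.7]
force: [1.5, -0.6, 0.5]
grip_width: 0.0371
grasp_force: 0.0
```

Tracking is good, so I'll carry on to the hover point behind the red dish.

{"op": "arm_command", "data": {"series": [[[4, -41, 8], 0], [[8, -82, 16], 0], [[12, -123, 24], 0], [[16, -164, 32], 0], [[20, -205, 40], 0]]}}

```text
time_s: 2.1
tool_pos: [0.3994, -0.1609, 0.3]
tool_rot: [180.0, 0.0, 171.7]
force: [0.1, -0.1, 0.6]
grip_width: 0.0367
grasp_force: 0.0
```

{"op": "arm_command", "data": {"series": [[[4, -19, 30], 0], [[8, -38, 60], 0], [[12, -56, 90], 0], [[16, -75, 120], 0], [[20, -94, 150], 0]]}}

```text
time_s: 2.6
tool_pos: [0.3664, -0.2499, 0.1493]
tool_rot: [180.0, 0.0, 171.7]
force: [0.4, -0.1, -1.0]
grip_width: 0.0368
grasp_force: 0.0
```

```bash
python3 -c "
from h import *
plan([(367,-250,12,171.7)])
print(np.round(env.get_obs()['qpos'],1))
p,d=viewer.read_camera('scene'); print(dishes('scene',p,(225,160,380,255)))
cv2.imwrite('pics/s1.png',p[60:300,150:450])"
```

```text
now [ 0.3664 -0.2499  0.1493] [1.7995e+02 4.0000e-02 1.7171e+02] t 2.6
[ -0.6   0.  137.3] turn 0.0002 len 137
[-23.2  -8.4  51.3 118.5   7.1  66.9 106.7]
{'red': [431.7, -260.6, 38.8, 432.3, -259.1, 70.0, 75.9], 'straw': [419.3, -347.8, 38.4, 419.7, -346.5, 70.3, 75.4], 'green': [444.8, -173.9, 38.3, 445.1, -171.6, 66.8, 75.4]}
```

View pics/s1.png

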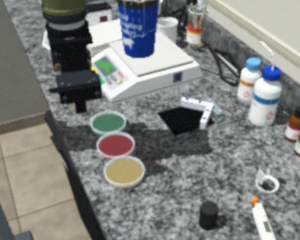

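The gripper hovers centred behind the red dish at about crop (75,90), and the row hasn't moved. Now I'll descend and then push slowly.

{"op": "arm_command", "data": {"series": [[[0, 0, 40], 0], [[0, 0, 80], 0], [[0, 0, 115], 0], [[0, 0, 132], 0], [[0, 0, 136], 0]]}}

```text
time_s: 3.15
tool_pos: [0.3653, -0.2485, 0.0127]
tool_rot: [180.0, -0.3, 171.7]
force: [0.4, 0.1, -0.2]
grip_width: 0.0369
grasp_force: 0.0
```

{"op": "arm_command", "data": {"series": [[[-3, 0, 0], 0], [[-6, 0, 0], 0], [[-9, 0, 0], 0], [[-12, 0, 0], 0], [[-15, 0, 0], 0]]}}

```text
time_s: 3.65
tool_pos: [0.3827, -0.2517, 0.0152]
tool_rot: [180.0, 0.1, 171.7]
force: [-0.9, -0.1, -0.3]
grip_width: 0.0372
grasp_force: 0.0
```

{"op": "arm_command", "data": {"series": [[[-2, 0, 0], 0], [[-4, 0, 0], 0], [[-7, 0, 0], 0], [[-10, 0, 0], 0], [[-13, 0, 0], 0]]}}

```text
time_s: 4.15
tool_pos: [0.3949, -0.2536, 0.0145]
tool_rot: [180.0, -0.0, 171.7]
force: [0.3, -0.1, 0.5]
grip_width: 0.0369
grasp_force: 0.2
```

```bash
python3 -c "
from h import *
plan([])
p,d=viewer.read_camera('top'); print(dishes('top',p,(190,90,340,280)))
p,d=viewer.read_camera('scene'); print(dishes('scene',p,(225,160,380,255)))
cv2.imwrite('pics/s2.png',cv2.resize(p[130:270,190:390],None,fx=3,fy=3))"
```

```text
now [ 0.3949 -0.2536  0.0145] [ 1.800e+02 -1.000e-02  1.717e+02] t 4.15
{'red': [445.4, -261.7, 40.0, 456.2, -263.8, 49.4, 80.2], 'straw': [414.3, -201.8, 66.8, 408.6, -202.4, 61.4, 123.2]}
{'red': [444.3, -263.4, 37.0, 450.7, -267.7, 54.2, 71.7], 'straw': [419.3, -347.2, 38.5, 420.0, -346.2, 70.1, 75.5], 'green': [463.4, -173.9, 27.1, 467.7, -174.3, 27.7, 53.9]}
```

View pics/s2.png

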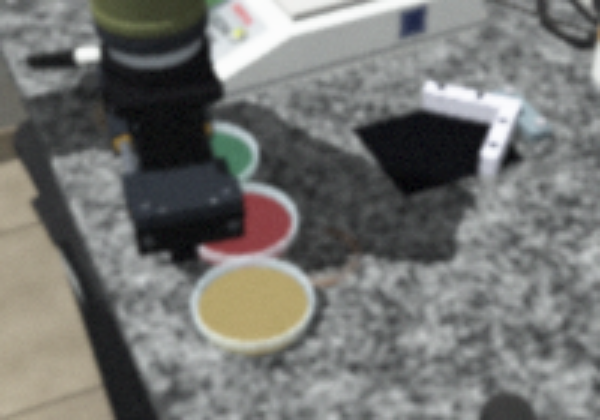

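The red dish has moved out by about 12 mm, at crop (265,225), and the straw dish is unmoved. I'll continue straight.

{"op": "arm_command", "data": {"series": [[[-4, 0, 0], 0], [[-9, 0, 0], 0], [[-15, 0, 0], 0], [[-21, 0, 0], 0], [[-27, 0, 0], 0]]}}

```text
time_s: 4.75
tool_pos: [0.4221, -0.2575, 0.0145]
tool_rot: [-180.0, 0.0, 171.7]
force: [-0.0, 0.2, 0.4]
grip_width: 0.0374
grasp_force: 0.1
```

{"op": "arm_command", "data": {"series": [[[-7, 0, 0], 0], [[-14, 0, 0], 0], [[-21, 0, 0], 0], [[-28, 0, 0], 0], [[-35, 0, 0], 0]]}}

```text
time_s: 5.25
tool_pos: [0.4567, -0.2625, 0.0145]
tool_rot: [180.0, -0.0, 171.7]
force: [-0.2, 0.3, -0.4]
grip_width: 0.0368
grasp_force: 0.2
```

{"op": "arm_command", "data": {"series": [[[-7, 0, 0], 0], [[-14, 0, 0], 0], [[-20, 0, 0], 0], [[-24, 0, 0], 0], [[-27, 0, 0], 0]]}}

```text
time_s: 5.75
tool_pos: [0.4831, -0.2664, 0.0145]
tool_rot: [180.0, -0.0, 171.7]
force: [-0.6, 1.1, -0.2]
grip_width: 0.0367
grasp_force: 0.2
```

```bash
python3 -c "
from h import *
plan([])
p,d=viewer.read_camera('top'); print(dishes('top',p,(190,90,340,280)))
p,d=viewer.read_camera('scene'); print(dishes('scene',p,(225,150,380,255)))
cv2.imwrite('pics/s3.png',cv2.resize(p[130:270,190:390],None,fx=3,fy=3))"
```

```text
now [ 0.4831 -0.2664  0.0145] [180.    -0.   171.71] t 5.75
{'red': [548.7, -305.4, 8.6, 547.4, -304.7, 9.8, 16.8], 'straw': [515.5, -197.2, 94.7, 526.4, -205.0, 114.1, 165.2], 'green': [427.6, -186.2, 29.2, 423.3, -188.9, 17.4, 59.6]}
{'red': [532.9, -278.0, 35.4, 538.1, -286.7, 44.0, 68.7], 'straw': [419.2, -348.1, 38.4, 419.8, -346.6, 68.9, 75.8], 'green': [445.2, -170.9, 37.7, 444.6, -171.4, 68.2, 72.6]}
```

View pics/s3.png

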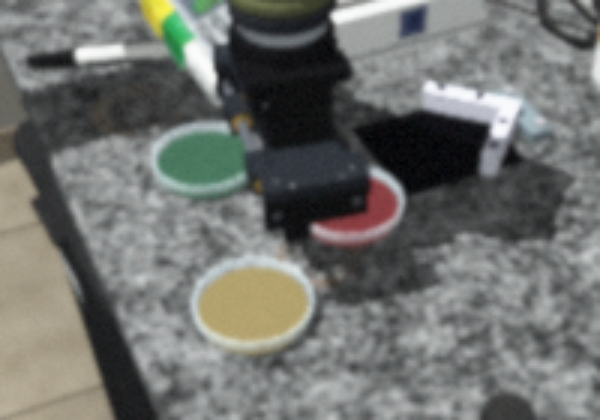

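The row is intact: green is at crop (203,158) and straw at (253,303). Red is clear at (355,210). Joint 7 would near its limit at yaw 213, so I'll lift and use the half-turn grasp at yaw 33 for the second leg.

{"op": "arm_command", "data": {"series": [[[5, 0, 0], 0], [[10, 0, 0], 0], [[10, 0, -30], 0], [[10, 0, -60], 0], [[10, 0, -90], 0]]}}

```text
time_s: 6.35
tool_pos: [0.4717, -0.2648, 0.1053]
tool_rot: [180.0, -0.0, 171.7]
force: [0.8, 0.4, 0.1]
grip_width: 0.0369
grasp_force: 0.0
```

{"op": "arm_command", "data": {"series": [[[0, 0, 0], 0.14], [[0, 0, 0], 0.28], [[0, 0, 0], 0.42], [[0, 0, 0], 0.56], [[0, 0, 0], 0.7]]}}

```text
time_s: 6.85
tool_pos: [0.4721, -0.2647, 0.1045]
tool_rot: [180.0, -0.0, 131.2]
force: [0.3, -0.2, 0.0]
grip_width: 0.037
grasp_force: 0.0
```

{"op": "arm_command", "data": {"series": [[[0, 0, 0], 0.14], [[0, 0, 0], 0.28], [[0, 0, 0], 0.42], [[0, 0, 0], 0.56], [[0, 0, 0], 0.7]]}}

```text
time_s: 7.35
tool_pos: [0.4721, -0.2647, 0.1043]
tool_rot: [-180.0, -0.1, 91.1]
force: [0.4, -0.2, -1.7]
grip_width: 0.0367
grasp_force: 0.0
```

{"op": "arm_command", "data": {"series": [[[0, 0, 0], 0.14], [[0, 0, 0], 0.28], [[0, 0, 0], 0.42], [[0, 0, 0], 0.56], [[0, 0, 0], 0.7]]}}

```text
time_s: 7.85
tool_pos: [0.4721, -0.2647, 0.1043]
tool_rot: [-180.0, -0.0, 51.0]
force: [0.3, -0.1, 0.4]
grip_width: 0.0374
grasp_force: 0.0
```

```bash
python3 -c "
from h import *
p,d=viewer.read_camera('scene'); r=dishes('scene',p,(225,140,380,255)); print(r)
r=np.array([532.3,-273.6]); u=np.array([np.cos(np.radians(33)),np.sin(np.radians(33))])
q=r-63*u
plan([(*q,104,33),(*q,13.5,33)]); print(np.round(env.get_obs()['qpos'],1))"
```

```text
{'red': [530.0, -275.7, 38.6, 530.8, -274.3, 69.7, 75.4], 'straw': [419.3, -347.8, 38.4, 419.8, -346.7, 69.0, 75.9], 'green': [445.1, -172.0, 38.4, 445.4, -171.6, 67.6, 75.4]}
now [ 0.4721 -0.2647  0.1043] [-1.7996e+02 -4.0000e-02  5.0730e+01] t 7.9
[-28.8  33.    0.3] turn 0.3094 len 44
[ 0.   0.  90.5] turn -0.0 len 90
[-31.8  22.8  69.7 109.1 -23.7  64.7   7.7]
```

{"op": "arm_command", "data": {"series": [[[-6, 7, 0], 0.07], [[-12, 14, 0], 0.14], [[-18, 21, 0], 0.21], [[-24, 28, 0], 0.27], [[-29, 33, 0], 0.31]]}}

```text
time_s: 8.4
tool_pos: [0.4801, -0.3086, 0.1045]
tool_rot: [-180.0, -0.0, 33.6]
force: [-0.8, -0.8, 0.7]
grip_width: 0.0372
grasp_force: 0.0
```

{"op": "arm_command", "data": {"series": [[[0, 0, 30], 0], [[0, 0, 60], 0], [[0, 0, 80], 0], [[0, 0, 88], 0], [[0, 0, 90], 0]]}}

```text
time_s: 8.9
tool_pos: [0.4799, -0.308, 0.014]
tool_rot: [-179.9, 0.0, 33.6]
force: [-0.4, -0.9, 1.1]
grip_width: 0.0373
grasp_force: 0.0
```

```bash
python3 -c "
from h import *
r=np.array([531.8,-273.9]); u=np.array([np.cos(np.radians(33)),np.sin(np.radians(33))])
plan([(*(r-50*u),13.5,33),(*(r+32*u),13.5,33)]); print(np.round(env.get_obs()['qpos'],1))"
```

```text
now [ 0.4799 -0.308   0.014 ] [-1.7993e+02  4.0000e-02  3.3650e+01] t 8.9
[12.1 -0.2  0.5] turn 0.0113 len 12
[82. -0.  0.] turn -0.0 len 82
[-19.5  34.8  62.3 108.8 -36.1  59.1   2.2]
```

{"op": "arm_command", "data": {"series": [[[3, 0, 0], 0], [[6, 0, 0], 0], [[9, 0, 0], 0], [[11, 0, 0], 0], [[14, 0, 0], 0]]}}

```text
time_s: 9.4
tool_pos: [0.4926, -0.3003, 0.0149]
tool_rot: [180.0, -0.0, 33.6]
force: [0.3, -1.4, -0.0]
grip_width: 0.0371
grasp_force: 0.2
```

{"op": "arm_command", "data": {"series": [[[4, 0, 0], 0], [[10, 0, 0], 0], [[16, 0, 0], 0], [[22, 0, 0], 0], [[28, 0, 0], 0]]}}

```text
time_s: 9.9
tool_pos: [0.5161, -0.2845, 0.0145]
tool_rot: [-180.0, -0.0, 33.6]
force: [-1.4, -0.4, -0.2]
grip_width: 0.0372
grasp_force: 0.3
```

{"op": "arm_command", "data": {"series": [[[6, 0, 0], 0], [[12, 0, 0], 0], [[18, 0, 0], 0], [[24, 0, 0], 0], [[29, 0, 0], 0]]}}

```text
time_s: 10.4
tool_pos: [0.5402, -0.2684, 0.0145]
tool_rot: [-180.0, -0.0, 33.6]
force: [-0.0, -0.3, -0.2]
grip_width: 0.0369
grasp_force: 0.2
```

{"op": "arm_command", "data": {"series": [[[6, 0, 0], 0], [[12, 0, 0], 0], [[17, 0, 0], 0], [[20, 0, 0], 0], [[22, 0, 0], 0]]}}

```text
time_s: 10.9
tool_pos: [0.5582, -0.2565, 0.0145]
tool_rot: [-180.0, 0.0, 33.6]
force: [-0.0, -0.1, 0.8]
grip_width: 0.0368
grasp_force: 0.2
```

{"op": "arm_command", "data": {"series": [[[-5, 0, 0], 0], [[-12, 0, 0], 0], [[-12, 0, -30], 0], [[-12, 0, -60], 0], [[-12, 0, -90], 0]]}}

```text
time_s: 11.4
tool_pos: [0.5467, -0.2641, 0.1054]
tool_rot: [-180.0, 0.0, 33.5]
force: [0.6, 0.1, -0.3]
grip_width: 0.0371
grasp_force: 0.0
```

```bash
python3 -c "
from h import *
p,d=viewer.read_camera('scene'); r=dishes('scene',p,(225,140,380,255)); print(r)
p2,d=viewer.read_camera('top'); print(dishes('top',p2,(190,90,340,280)))
cv2.imwrite('pics/s4.png',np.hstack([cv2.resize(p[130:270,190:390],None,fx=2,fy=2),cv2.resize(p2[80:280,180:340],(224,280))]))
plan([])"
```

```text
{'red': [598.4, -229.5, 38.1, 598.3, -229.2, 69.3, 74.7], 'straw': [419.2, -348.1, 38.4, 419.7, -346.8, 69.6, 75.6], 'green': [445.2, -172.7, 37.9, 445.1, -171.7, 67.3, 74.8]}
{'straw': [687.6, -171.9, 85.4, 696.5, -159.7, 101.2, 161.0], 'green': [446.7, -172.0, 39.3, 446.6, -172.0, 76.2, 76.7]}
now [ 0.5492 -0.2658  0.1086] [179.69  -0.24  33.53] t 11.5
```

View pics/s4.png

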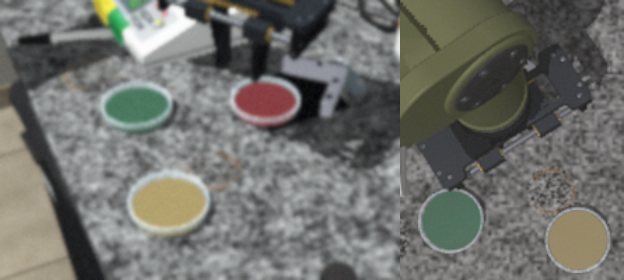

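Red is in the V mouth at about (599.7,-229), shown at left crop (265,100), and the other dishes are unmoved. The last leg is a push at about 5° straight to the seat.

```bash
python3 -c "
from h import *
plan([(537,-234.5,104.5,5.5),(537,-234.5,13.5,5.5)],start=(548.2,-263.2,104.5,33.6))"
```

```text
now [ 0.5492 -0.2658  0.1086] [179.69  -0.24  33.53] t 11.5
[  6.6 -30.1   0. ] turn 0.4904 len 31
[ 0.  0. 91.] turn -0.0 len 91
```

{"op": "arm_command", "data": {"series": [[[2, -8, 0], 0.12], [[4, -16, 0], 0.24], [[6, -24, 0], 0.36], [[7, -30, 0], 0.49], [[7, -30, 0], 0.49]]}}

```text
time_s: 12.0
tool_pos: [0.5362, -0.2338, 0.1037]
tool_rot: [-179.9, 0.1, 5.5]
force: [-0.1, 0.4, 0.4]
grip_width: 0.037
grasp_force: 0.0
```

```bash
python3 -c "
from h import *
plan([(537,-234.5,13.5,5.5)])"
```

```text
now [ 0.5362 -0.2338  0.1037] [-1.7992e+02  5.0000e-02  5.5300e+00] t 12.0
[ 0.7  0.8 90.2] turn 0.0005 len 90
```

{"op": "arm_command", "data": {"series": [[[0, 1, 30], 0], [[0, 1, 60], 0], [[0, 1, 80], 0], [[0, 1, 87], 0], [[0, 1, 89], 0]]}}

```text
time_s: 12.5
tool_pos: [0.5365, -0.2359, 0.0148]
tool_rot: [-180.0, 0.1, 5.6]
force: [0.2, 0.4, 0.4]
grip_width: 0.0369
grasp_force: 0.0
```

{"op": "arm_command", "data": {"series": [[[4, 0, 0], 0], [[8, 0, 0], 0], [[12, 0, 0], 0], [[15, 0, 0], 0], [[19, 0, 0], 0]]}}

```text
time_s: 13.0
tool_pos: [0.5567, -0.2336, 0.0159]
tool_rot: [180.0, -0.0, 5.6]
force: [-1.0, 0.3, -0.1]
grip_width: 0.0369
grasp_force: 0.2
```

{"op": "arm_command", "data": {"series": [[[5, 0, 0], 0], [[10, 0, 0], 0], [[15, 0, 0], 0], [[19, 0, 0], 0], [[22, 0, 0], 0]]}}

```text
time_s: 13.5
tool_pos: [0.5786, -0.2314, 0.0155]
tool_rot: [180.0, -0.0, 5.6]
force: [-0.1, -0.2, -0.1]
grip_width: 0.037
grasp_force: 0.3
```

{"op": "arm_command", "data": {"series": [[[2, 0, 0], 0], [[4, 0, 0], 0], [[6, 0, 0], 0], [[8, 0, 0], 0], [[9, 0, 0], 0]]}}

```text
time_s: 14.0
tool_pos: [0.5873, -0.2305, 0.0156]
tool_rot: [-180.0, -0.0, 5.6]
force: [-1.0, -0.4, 1.2]
grip_width: 0.037
grasp_force: 0.2
```

Now I'll creep in 1 mm steps until it contacts the V.

{"op": "arm_command", "data": {"series": [[[0.5, 0, 0], 0], [[1, 0, 0], 0], [[1.5, 0, 0], 0], [[2, 0, 0], 0], [[2, 0, 0], 0]]}}

```text
time_s: 14.5
tool_pos: [0.5892, -0.2304, 0.0156]
tool_rot: [-180.0, -0.0, 5.6]
force: [0.3, -0.2, 1.5]
grip_width: 0.0371
grasp_force: 0.1
```

{"op": "arm_command", "data": {"series": [[[0.5, 0, 0], 0], [[1, 0, 0], 0], [[1.5, 0, 0], 0], [[1.5, 0, 0], 0], [[1.5, 0, 0], 0]]}}

```text
time_s: 15.0
tool_pos: [0.5907, -0.2303, 0.0156]
tool_rot: [-180.0, -0.0, 5.5]
force: [-0.7, -0.3, -0.6]
grip_width: 0.0373
grasp_force: 0.1
```

{"op": "arm_command", "data": {"series": [[[0.5, 0, 0], 0], [[1, 0, 0], 0], [[1, 0, 0], 0], [[1, 0, 0], 0], [[1, 0, 0], 0]]}}

```text
time_s: 15.5
tool_pos: [0.5917, -0.2302, 0.0156]
tool_rot: [-180.0, -0.0, 5.5]
force: [-0.1, 0.3, -0.8]
grip_width: 0.0367
grasp_force: 0.1
```

```bash
python3 -c "
from h import *
f=[env.get_obs()[k] for k in ('force','wrist_torque')]; print(np.round(f,2))
p,d=viewer.read_camera('scene'); r=dishes('scene',p,(225,140,380,255)); print(r)
cv2.imwrite('pics/s5.png',cv2.resize(p[135:215,290:390],None,fx=7,fy=7,interpolation=cv2.INTER_CUBIC))"
```

```text
[[-0.1   0.35 -0.76]
 [-0.06  0.15  0.  ]]
{'red': [645.9, -248.8, 27.5, 646.3, -250.8, 19.2, 55.2], 'straw': [419.2, -348.1, 38.4, 419.7, -346.8, 69.5, 75.6], 'green': [444.6, -174.1, 38.1, 445.2, -171.9, 67.0, 74.7]}
```

View pics/s5.png

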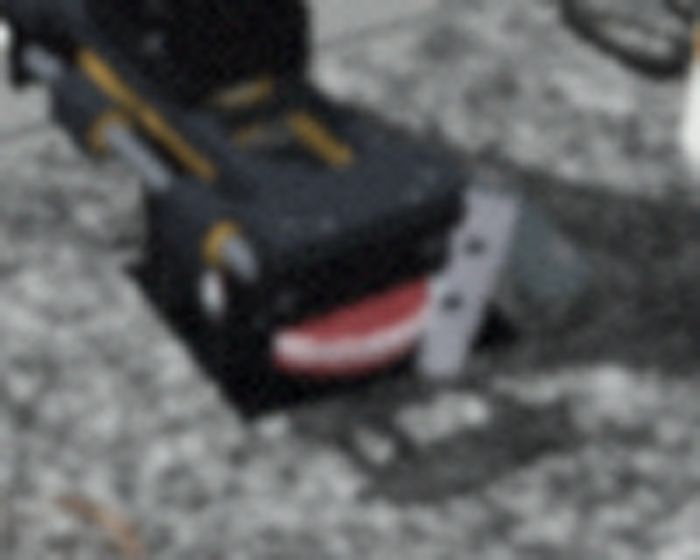

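The dish, at crop (350,330), is against or nearly against the right bar. There's no firm force yet, so I'll creep further.

{"op": "arm_command", "data": {"series": [[[0.5, 0, 0], 0], [[1, 0, 0], 0], [[1, 0, 0], 0], [[1, 0, 0], 0], [[1, 0, 0], 0]]}}

```text
time_s: 16.05
tool_pos: [0.5924, -0.2301, 0.0155]
tool_rot: [-180.0, 0.0, 5.5]
force: [-1.7, 0.4, 0.4]
grip_width: 0.037
grasp_force: 0.7
```

{"op": "arm_command", "data": {"series": [[[0.5, 0, 0], 0], [[1, 0, 0], 0], [[1, 0, 0], 0], [[1, 0, 0], 0], [[1, 0, 0], 0]]}}

```text
time_s: 16.55
tool_pos: [0.5927, -0.23, 0.0154]
tool_rot: [-180.0, 0.1, 5.5]
force: [-5.2, 0.4, 2.4]
grip_width: 0.0367
grasp_force: 2.5
```

It's firmly seated: the force is −5 N in x and about 0 in y, so the load is shared by both faces. I'll back off gently and check.

{"op": "arm_command", "data": {"series": [[[-1, 0, 0], 0], [[-3, 0, 0], 0], [[-7, 0, 0], 0], [[-13, 0, 0], 0], [[-20, 0, 0], 0]]}}

```text
time_s: 17.05
tool_pos: [0.5736, -0.232, 0.0157]
tool_rot: [180.0, -0.1, 5.6]
force: [0.7, -0.4, -0.1]
grip_width: 0.037
grasp_force: 0.0
```

{"op": "arm_command", "data": {"series": [[[0, 0, -30], 0], [[0, 0, -70], 0], [[0, 0, -110], 0], [[0, 0, -150], 0], [[0, 0, -190], 0]]}}

```text
time_s: 17.55
tool_pos: [0.573, -0.2321, 0.207]
tool_rot: [-180.0, -0.0, 5.5]
force: [1.0, 0.9, -0.7]
grip_width: 0.0369
grasp_force: 0.0
```

{"op": "arm_command", "data": {"series": [[[-25, -10, -10], 0], [[-50, -20, -20], 0], [[-75, -30, -30], 0], [[-100, -40, -40], 0], [[-125, -50, -50], 0]]}}

```text
time_s: 18.05
tool_pos: [0.443, -0.1946, 0.2546]
tool_rot: [-180.0, 0.1, 5.5]
force: [-0.0, 1.7, 0.0]
grip_width: 0.0365
grasp_force: 0.0
```

```bash
python3 -c "
from h import *
p,d=viewer.read_camera('scene'); r=dishes('scene',p,(225,140,380,255)); print(r)
p2,d=viewer.read_camera('top'); print(dishes('top',p2,(190,90,340,280)))
cv2.imwrite('pics/s6.png',np.hstack([cv2.resize(p[130:210,280:390],(550,400),interpolation=cv2.INTER_CUBIC),cv2.resize(p2[80:280,200:320],(240,400))]))
plan([])"
```

```text
{'red': [638.8, -226.8, 38.6, 639.4, -225.9, 67.4, 76.0], 'straw': [419.2, -348.1, 38.4, 419.7, -346.9, 69.9, 75.5], 'green': [444.7, -173.8, 38.2, 444.9, -171.9, 67.0, 75.0]}
{'red': [640.8, -225.5, 40.1, 641.1, -225.5, 77.1, 78.8], 'straw': [421.1, -346.1, 39.8, 421.1, -346.1, 77.3, 78.0], 'green': [467.1, -187.6, 15.2, 468.3, -188.7, 10.5, 34.8]}
now [ 0.4426 -0.1949  0.2573] [-179.2    -0.65    5.55] t 18.15
```

View pics/s6.png

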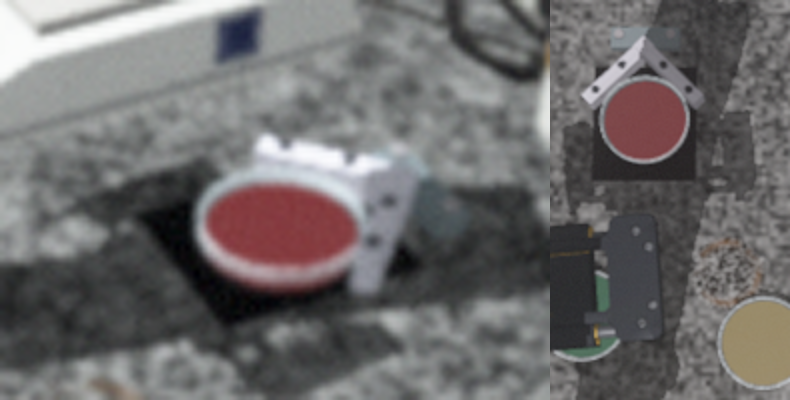

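The picture shows the red dish flat in the V against both bars, with its centre at (641,-225.5) against an expected (640.6,-225). The straw and green dishes have not moved and the arm is clear, so I'll hand in.

```bash
python3 -c "
from cell import env
print(env.sign_off())"
```

```text
the job is handed in; nothing more can be done
None
```

The red dish is seated flat against both faces of the V stop, the straw and green dishes measure unmoved, no move went near the can, and the job was handed in at about 18 s.

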